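Clear the analyser's cover and hold it at its balance point

TASK

Lift the wire basket off the analyser's hinged cover by its handle and hang it by that handle over both prongs of the hook stand, level and left hanging freely. Then swing the cover up by its bar to its balance point, straight upright where it would fall neither way, and finish while still gripping the bar and holding the cover still there, so that a colleague can refit its missing stay. Do not let the cover drop shut or go over backwards, do not tip the basket, and leave the bottles and glassware where they stand.

Things in the scene. Friction and masses are not known exactly. Their poses are not given: they have to be found in the camera images.
- flap (a joint): Angle of the analyser's dark cover, a flat flap 120 mm long, 170 mm wide, 10 mm thick, 350 g give or take a fifth, hinged at its far edge. 0 = shut, level; grows as its bar side (towards the robot) swings up and away; 1.571 = straight upright, its balance point (its weight lies in the plate's plane); stop at 2.4, leaning back. The hinge turns freely: only the robot keeps the cover up.
- cover_hinge (a point): Middle of the cover's hinge axis, 92.5 mm above the table. x points from the shut cover's bar to the hinge (away from the robot), y along the hinge, z up. Fixed to the analyser, a low cream instrument 310 x 220 mm at left or right, turned a little: keypad step 45 mm high towards the robot, chamber block 84 mm high, rear housing 125 mm high from 55 mm behind the hinge.
- cover_bar (a point): Centre of the cover's bar handle: round steel bar 12 mm thick, 116 mm free length, parallel to the hinge, 170 mm from it, in the plate's plane; 44 mm clear gap between bar and plate edge, 41 mm between bar and keypad step when shut. y along the bar, x from bar to hinge along the plate. Being round, it can turn between gripping fingers while the cover swings.
- basket_handle (a point): Centre of the straight top bar of the basket's rigid bail handle: round, 8 mm thick, 112 mm free length, y along it, z up. Steel wire basket 75 mm (x) by 124 mm (y), rim 55 mm above its underside, handle bar centre 115 mm above the underside: a clear window 56 mm high between rim and bar. It begins standing on the shut cover, 97 mm above the table.
- basket: The same loose wire basket (about 200 g, give or take 30 percent); origin at the centre of its underside, axes as for basket_handle.
- prongs (a point): Middle of the hanging place: midway between the two prongs, at their centre height, 160 mm above the table. x along the prongs from open tips to post, y across, z up. Prongs: level steel rods 8 mm thick at y = -36 and +36 mm, from x = +55 mm (post) to -35 mm, then turned up; tips at x = -41 mm, their tops 16 mm above this point. A handle resting on both has its centre 8 mm above this point.
- stand: The fixed hook stand, on the other side from the analyser: grey base plate 140 x 130 x 12 mm; origin on the table at its round post, turned a little about the vertical. The post ends at prong height, so all is open above; the handle's window goes over the prong tips along the prongs' +x, then the handle is lowered onto them.
- beaker_near: Small glass beaker, 48 mm wide, 55 mm high, in the middle nearer the robot; origin under its centre. Leave alone.
- beaker_far: The same kind of beaker, in the middle farther away. Leave alone.
- clear_bottle: Clear bottle with black cap, 72 mm wide, 140 mm high, far in the middle. Leave alone.
- amber_bottle: Amber bottle, 72 mm wide, 180 mm high, at the left side. Leave alone.
- jar: Low glass jar, 64 mm wide, 75 mm high, at the right side. Leave alone.
Mind the look-alikes: they are no part of the job. What is shaped like the basket but blue or green is not meant.

How it is judged:
By the outcome, as a careful person would: the job done as asked, in the order asked, and still so for the second after the job is handed in, while the arm keeps its last pose, push and grip.
It also fails if it takes over 67 s, if anything falls off the work surface, if the arm or the gripper's body presses on something with over 40 N, if the wrist force passes 120 N, or if a joint passes its speed limit or range.

ROBOT

A 6-joint arm with a two-finger parallel gripper is mounted at the origin on the work surface. World frame = base frame: x ahead of the robot, y to its left, z up, the work surface at z = 0. Lengths are in m, angles in rad, forces in N, time in s.
With the tool pointing down it reaches from about 0.225 to 0.875 m from the base axis. Payload 3.4 kg.
Tool frame: the origin (TCP) lies at the very end of the fingers, on their centre line; the grasp point (between the pads) lies 19 mm behind it (manip.hold_point_z is the distance from the TCP to the grasp point, in m); z points along the fingers, y is the line along which they close (so a half turn about z gives the same grasp; the last joint's range is limited). The gripper opens to 85 mm and grips with 20 to 120 N. Pads are 22 mm wide; open, the fingers measure 114 mm over their backs; the gripper's body (76 mm by 85 mm) begins 54 mm behind the grasp point. The pads swing forward as they close: fully open they stand 13 mm farther back than shut.
Start: joints at [1.124, 0.276, 1.505, -0, 1.361, -0.121], TCP at [0.184, 0.545, 0.231] pointing down, gripper open.
Joint ranges: [-2.89, 2.89], [-0.75, 2.08], [0.22, 2.7], [-1.18, 4.32], [0.11, 2.71], [-2.7, 2.7]. Speed limits (rad/s): [2.57, 2.57, 3.14, 3.14, 3.14, 3.14].

INTERFACE

Orientations are given as a unit quaternion [w, x, y, z].
In Python, from rig import readout, viewer, order, manip gives the robot as it stands. The module is installed in compiled form; this text tells all that it offers.
- The arm moves only by the tool send_rows, never from a script. Its arguments are lists of equal length, an entry for each row: "xyz": the shift along the world's x, y, z in m, a list of three; "delta_rot": the turn, a rotation vector about the world's x, y, z in degrees, a list of three. In form: {"xyz": [[tx, ty, tz], ...], "delta_rot": [[wx, wy, wz], ...]}. A call has 1 to 12 rows; each row shifts and turns the commanded pose from where the row before left it; what a row does not reach is not made up. A row lasts 1/10 s, in which the tool goes at most 50 mm and 8.59 degrees, less where a joint would pass 70% of its speed; a pose out of reach is approached as far as the arm can. A call with a gripper value outside its range is refused whole. "gripper" is the finger opening in m, from 0 to 0.0854, set as the call begins (left out, the last holds). The fingers move at their own pace and stop on an object; "force" is the grip in N (left out, the last holds). Time passes only in rows, so rows that do not move let the fingers close. It gives the time, the measured TCP pose, the force, the opening and the grip force at its end, in the units of the state.
- readout.get_state(): the state, without advancing time (a new reading comes with each control period).
- viewer.get_image(name): name is "scene" or "top" or "wrist"; returns a dict with "color" (480x640x3 uint8, red, green, blue), "depth" (480x640 float32, m along the optical axis (not along the pixel's ray), 0 where there is no reading), "K" (3x3 intrinsics, pixels), "dist" ([k1, k2, p1, p2, k3] as OpenCV has them; the pictures are not rectified), "camera_from_world" (4x4, takes a point from world to camera coordinates). Camera axes: x right, y up, looking along -z (the intrinsics and any distortion apply to the point x, -y, -z); pixel columns grow to the right and rows downward; lengths in m; the calibration is good to about 2 mm. A picture is of the moment at which its call begins.
- order.sign_off(): hands the job in; it is judged then, once.
The state is a dict: "clock": time; "qpos": joint angles; "qd": joint speeds; "effort": joint torques, N m; "position": TCP position; "ee_rot": TCP orientation; "contact_force": force on the tool from outside, world axes, zero at the start; "moment": the same for the moment, N m; "width": finger opening in m; "gripper_force": force on a finger pad.
Only numpy, scipy, OpenCV 4.12 (cv2) and the standard library are available. Lean on these libraries where they do the work, as an engineer would, in place of code of your own. Each camera call takes 0.05 s, during which the arm holds its last target. There are 200 camera calls.

## Working session

There is one attempt and no reset: what is moved stays moved. The work goes in short steps, Python scripts to look and compute and a tool call to move; the robot and the scene stay as the last step left them, time stands still between calls to the robot, and variables do not carry over. Pictures are saved under pics/ and viewed, at most 10 in all, crops included, and the job is handed in when it is done.

Besides the shell and the picture viewer there is one more tool, called by a JSON object that holds its "fn" and its "kwargs". send_rows: Moves the arm, as the interface text tells. Its arguments: {"type":"object","properties":{"xyz":{"type":"array"},"delta_rot":{"type":"array"},"gripper":{"type":"number"},"force":{"type":"number"}},"required":["xyz","delta_rot"]}

```bash
ls; mkdir -p pics; cat > h.py <<'E'
import numpy as np, cv2
from rig import readout, viewer, order, manip
def grab(n, save=None):
    im=viewer.get_image(n)
    np.savez(f'{save or n}.npz',**{k:np.asarray(v) for k,v in im.items()})
    if save: cv2.imwrite(f'pics/{save}.png',im['color'][:,:,::-1])
    return im
def load(n): return dict(np.load(f'{n}.npz'))
def rays(im,uv):
    """world origin and directions (depth-1 scaled) for pixels"""
    p=cv2.undistortPoints(np.array(uv,float).reshape(-1,1,2),im['K'],im['dist']).reshape(-1,2)
    d=np.c_[p[:,0],-p[:,1],-np.ones(len(p))]
    T=np.linalg.inv(im['camera_from_world'])
    return T[:3,3], d@T[:3,:3].T
def plane(im,uv,z):
    o,d=rays(im,uv); return o+d*((z-o[2])/d[:,2])[:,None]
def cloud(im):
    v,u=np.mgrid[:480,:640]; o,d=rays(im,np.c_[u.ravel(),v.ravel()])
    return (o+d*im['depth'].reshape(-1,1)).reshape(480,640,3)
def proj(im,P):
    P=np.atleast_2d(P); T=im['camera_from_world']; c=P@T[:3,:3].T+T[:3,3]
    q=np.c_[c[:,0],-c[:,1],-c[:,2]]
    return cv2.projectPoints(q,np.zeros(3),np.zeros(3),im['K'],im['dist'])[0].reshape(-1,2)
E
python3 - <<'E'
from h import *
s=readout.get_state(); print(s)
a=grab('scene','scene0');b=grab('top','top0')
for i in(a,b): print(np.linalg.inv(i['camera_from_world']).round(3),i['K'])
E
```

```text
pics
{'clock': 0.0, 'qpos': array([ 1.12401433e+00,  2.76602091e-01,  1.50616407e+00,  1.32782340e-05,
        1.36068864e+00, -1.20994917e-01]), 'qd': array([ 0.0001639 ,  0.00021495,  0.00060075, -0.00080968, -0.00051918,
       -0.00111943]), 'effort': array([-6.92501708e-04, -4.16774976e+01, -2.45811921e+01, -1.73593376e-04,
        1.08361157e-02,  1.42743588e-05]), 'position': array([0.18379455, 0.54426546, 0.23042334]), 'ee_rot': array([-2.67017395e-04,  1.62175417e-01,  9.86761505e-01, -8.91989410e-04]), 'contact_force': array([ 0.14256568, -0.08458266,  0.98759859]), 'moment': array([ 0.00270178,  0.00533405, -0.0208533 ]), 'gripper_force': 0.0, 'width': 0.08536351134022986}
[[-0.094 -0.86   0.502  1.178]
 [ 0.996 -0.087  0.038  0.061]
 [ 0.011  0.503  0.864  1.301]
 [ 0.     0.     0.     1.   ]] [[588.69626578   0.         318.25862579]
 [  0.         588.69626578 234.61258522]
 [  0.           0.           1.        ]]
[[ 0.009  0.99  -0.143  0.318]
 [-1.     0.008 -0.007  0.014]
 [-0.006  0.143  0.99   1.452]
 [ 0.     0.     0.     1.   ]] [[460.91625733   0.         314.99275694]
 [  0.         460.91625733 235.12179759]
 [  0.           0.           1.        ]]
```

View pics/scene0.png

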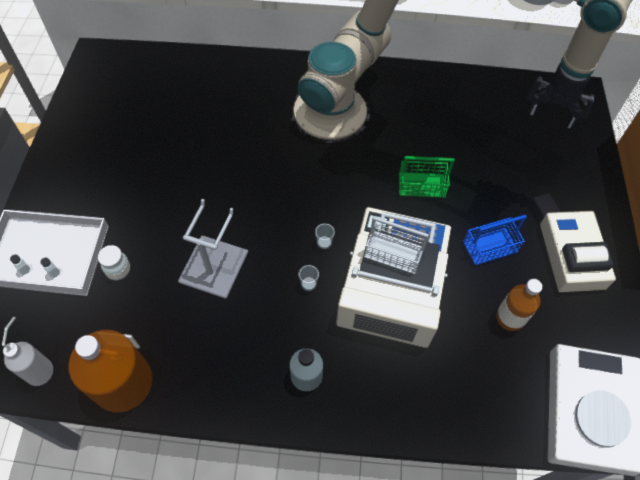

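View pics/top0.png

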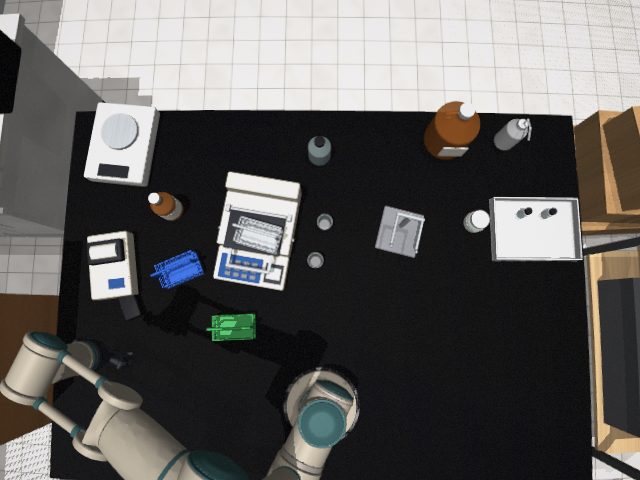

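The metal basket (scene 395,245; top 258,232) stands on the analyser. The blue one (scene 495,240) and green one (scene 425,177) stand on the table and are the look-alikes. The stand is at scene (210,245), top (402,230). I'll enlarge these to confirm and pick pixels.

```bash
python3 - <<'E'
from h import *
def crop(n,x,y,w,h,W,H): return cv2.resize(cv2.imread(f'pics/{n}.png')[y:y+h,x:x+w],(W,H),interpolation=cv2.INTER_CUBIC)
a=crop('scene0',330,190,134,100,400*1,300); b=crop('top0',205,165,107,80*1,400,300)
c=crop('scene0',165,190,107,80,400,300); d=crop('top0',360,190,80,60,400,300)
A=crop('scene0',335,195,120,90,800,600); cv2.imwrite('pics/c1.png',A)
cv2.imwrite('pics/c2.png',np.vstack([np.hstack([b,d]),np.hstack([c,crop('top0',205,225,107,80,400,300)])]))
E
```

```text
(no output)
```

View pics/c1.png

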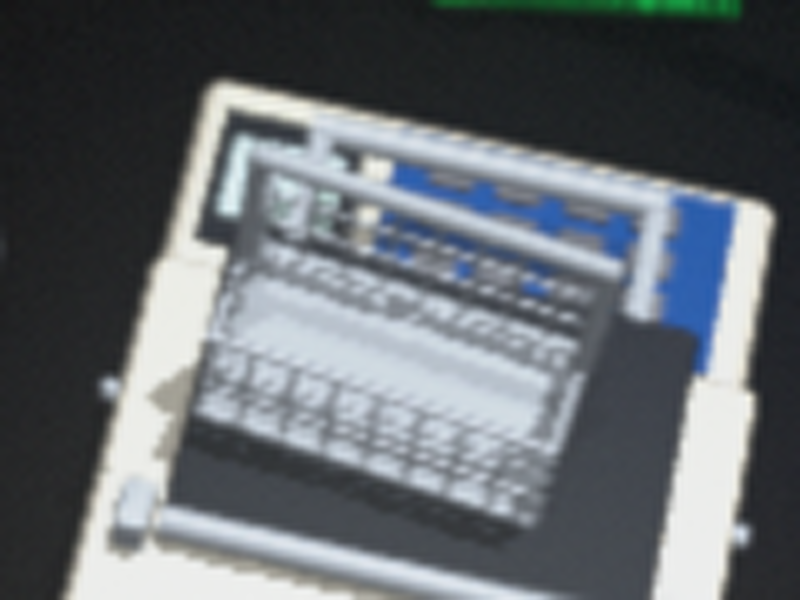

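View pics/c2.png

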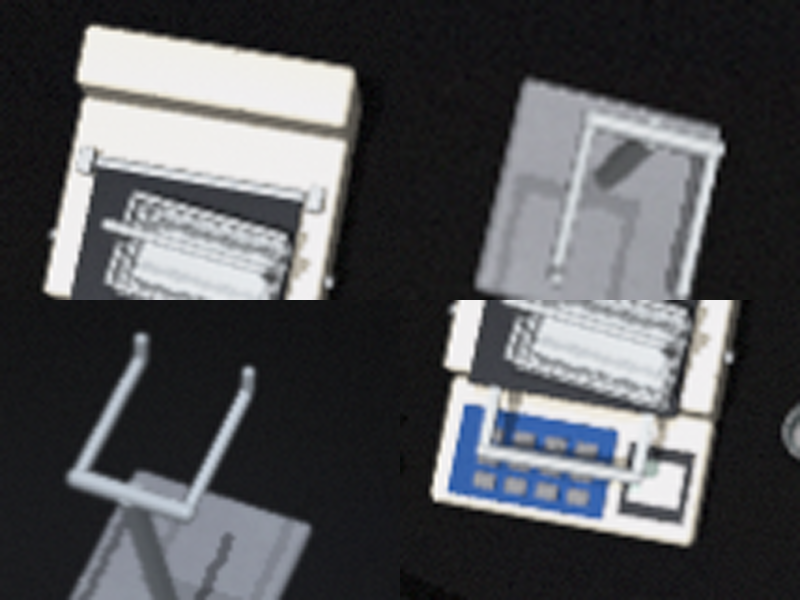

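The crops show: the metal basket is on the dark cover, with its handle bar at scene px (372,218)–(427,235). The cover bar is at scene (382,215)–(434,225) and top (229,265)–(269,270). The prongs' open tips face the robot, at scene (202,201) and (231,210). The steel-coloured basket on the cover is the one meant; blue and green are not.

```bash
python3 - <<'E'
from h import *
s=load('scene0');t=load('top0')
S=lambda X,Y:(335+X*.15-.4,195+Y*.15-.4)
C=lambda X,Y:(165+X*.2675-.4,190+(Y-300)*.2667-.4)
D=lambda X,Y:(360+(X-400)*.2-.4,190+Y*.2-.4)
B=lambda X,Y:(205+X*.2675-.4,165+Y*.2667-.4)
E4=lambda X,Y:(205+(X-400)*.2675-.4,225+(Y-300)*.2667-.4)
def sh(n,im,uv,z):
    P=plane(im,uv,z); d=P[1]-P[0]
    print(n,P.round(4).tolist(),'mid',P.mean(0).round(4),'len',np.linalg.norm(d).round(4),'ang',np.degrees(np.arctan2(d[1],d[0])).round(1))
sh('bh s',s,[S(250,155),S(615,270)],.212)
sh('bh t',t,[B(285,262),B(108,225)],.212)
sh('cb s',s,[S(318,135),S(658,200)],.0925)
sh('cb t',t,[E4(640,468),E4(490,452)],.0925)
sh('hinge t',t,[B(315,195),B(88,160)],.0925)
sh('pL s',s,[C(140,350),C(75,480)],.160); sh('pR s',s,[C(248,380),C(188,512)],.160)
sh('pL t',t,[D(555,275),D(592,122)],.160); sh('cross t',t,[D(720,150),D(592,122)],.160)
sh('cross s',s,[C(75,480),C(188,512)],.160)
# cloud check: points in height bands
for n,im in(('s',s),('t',t)):
    P=cloud(im).reshape(-1,3); ok=im['depth'].ravel()>0; P=P[ok]
    for nm,(x0,x1,y0,y1),z0,z1 in(('bh',(.45,.75,.05,.35),.195,.23),('prong',(.45,.75,-.35,-.1),.145,.185),('bar',(.42,.56,.05,.35),.08,.11)):
        m=(P[:,0]>x0)&(P[:,0]<x1)&(P[:,1]>y0)&(P[:,1]<y1)&(P[:,2]>z0)&(P[:,2]<z1)
        q=P[m]; print(n,nm,m.sum(), q.min(0).round(3) if m.sum() else '',q.max(0).round(3) if m.sum() else '',q.mean(0).round(3) if m.sum() else '')
E
```

```text
bh s [[0.4918, 0.1259, 0.212], [0.5235, 0.2457, 0.212]] mid [0.5076 0.1858 0.212 ] len 0.1239 ang 75.2
bh t [[0.498, 0.1166, 0.212], [0.5242, 0.247, 0.212]] mid [0.5111 0.1818 0.212 ] len 0.133 ang 78.6
cb s [[0.4055, 0.1574, 0.0925], [0.4207, 0.2816, 0.0925]] mid [0.4131 0.2195 0.0925] len 0.1252 ang 83.0
cb t [[0.4108, 0.1601, 0.0925], [0.4222, 0.2796, 0.0925]] mid [0.4165 0.2199 0.0925] len 0.1201 ang 84.6
hinge t [[0.5697, 0.1035, 0.0925], [0.597, 0.2876, 0.0925]] mid [0.5834 0.1955 0.0925] len 0.1861 ang 81.6
pL s [[0.4578, -0.2655, 0.16], [0.5532, -0.2866, 0.16]] mid [ 0.5055 -0.2761  0.16  ] len 0.0977 ang -12.5
pR s [[0.4729, -0.1948, 0.16], [0.568, -0.2148, 0.16]] mid [ 0.5204 -0.2048  0.16  ] len 0.0971 ang -11.9
pL t [[0.4792, -0.1899, 0.16], [0.5674, -0.2124, 0.16]] mid [ 0.5233 -0.2011  0.16  ] len 0.091 ang -14.3
cross t [[0.5519, -0.2855, 0.16], [0.5674, -0.2124, 0.16]] mid [ 0.5597 -0.249   0.16  ] len 0.0748 ang 78.0
cross s [[0.5532, -0.2866, 0.16], [0.568, -0.2148, 0.16]] mid [ 0.5606 -0.2507  0.16  ] len 0.0733 ang 78.4
s bh 244 [0.49  0.126 0.195] [0.531 0.248 0.222] [0.51  0.187 0.214]
s prong 488 [ 0.457 -0.289  0.145] [ 0.577 -0.189  0.18 ] [ 0.532 -0.242  0.165]
s bar 2982 [0.42  0.087 0.08 ] [0.56  0.316 0.11 ] [0.511 0.202 0.097]
t bh 138 [0.487 0.127 0.196] [0.527 0.251 0.222] [0.507 0.189 0.215]
t prong 319 [ 0.454 -0.286  0.149] [ 0.572 -0.186  0.181] [ 0.53  -0.239  0.164]
t bar 1983 [0.42  0.091 0.08 ] [0.56 0.32 0.11] [0.505 0.201 0.096]
```

{"fn": "send_rows", "kwargs": {"xyz": [[0.027,-0.03,0.01],[0.027,-0.03,0.01],[0.027,-0.03,0.01],[0.027,-0.03,0.01],[0.027,-0.03,0.01],[0.027,-0.03,0.01],[0.027,-0.03,0],[0.027,-0.03,0],[0.027,-0.03,0],[0.027,-0.03,0],[0.027,-0.03,0],[0.027,-0.027,0]], "delta_rot": [[0,0,-7.1],[0,0,-7.1],[0,0,-7.1],[0,0,-7.1],[0,0,-7.1],[0,0,-7.1],[0,0,-7.1],[0,0,-7.1],[0,0,-7.1],[0,0,-7.1],[0,0,-7.1],[0,0,-6.9]], "gripper": 0.06}}

```text
clock: 1.3
position: [0.5087, 0.1861, 0.291]
ee_rot: [-0.0, 0.788, 0.616, -0.0]
contact_force: [0.4, 0.6, -0.4]
width: 0.0601
gripper_force: 0.0
```

```bash
python3 - <<'E'
from h import *
from scipy.spatial.transform import Rotation as R
w=grab('wrist','wrist1'); s=readout.get_state(); print(s['position'].round(4), s['qpos'].round(2), s['width'])
M=R.from_quat(s['ee_rot'],scalar_first=True).as_matrix(); print(M.round(3))
print(np.linalg.inv(w['camera_from_world']).round(3),w['K'][0])
P=cloud(w).reshape(-1,3); ok=w['depth'].ravel()>0
q=P[ok&(P[:,2]>.203)&(P[:,2]<.222)&(np.abs(P[:,0]-.508)<.05)&(np.abs(P[:,1]-.187)<.075)]
print(len(q),q.mean(0),q.min(0),q.max(0))
if len(q):
    c,v=cv2.PCACompute(q[:,:2].astype(np.float32),None); print(np.degrees(np.arctan2(v[0,1],v[0,0])))
E
```

```text
[0.5136 0.1818 0.2905] [ 0.22  0.2   1.46 -0.01  1.48  0.47] 0.059604124910523394
[[ 0.248  0.969  0.004]
 [ 0.969 -0.248 -0.005]
 [-0.004  0.005 -1.   ]]
[[ 0.97   0.233  0.066  0.526]
 [-0.243  0.932  0.268  0.255]
 [ 0.001 -0.277  0.961  0.434]
 [ 0.     0.     0.     1.   ]] [395.43772125   0.         314.62900454]
2859 [0.50968442 0.19465038 0.21634005] [0.48829245 0.12870108 0.20336344] [0.52817495 0.25096662 0.21942158]
74.326294
```

View pics/wrist1.png

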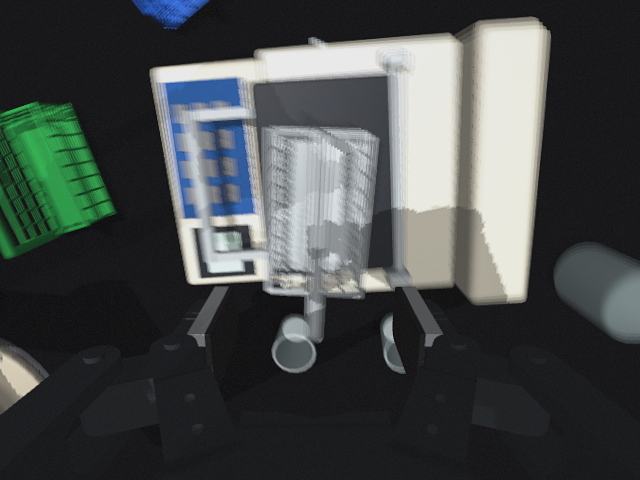

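The wrist view shows the basket below the gripper with its bar at about (315,250). The picture is blurred because the arm was still settling. I'll let it settle and measure again.

{"fn": "send_rows", "kwargs": {"xyz": [[0,0,0],[0,0,0],[0,0,0]], "delta_rot": [[0,0,0],[0,0,0],[0,0,0]]}}

```text
clock: 1.65
position: [0.5071, 0.1886, 0.2912]
ee_rot: [-0.0, 0.786, 0.619, -0.0]
contact_force: [0.6, -0.8, 0.2]
width: 0.0599
gripper_force: 0.0
```

```bash
cat > m.py <<'E'
from h import *
from scipy.spatial.transform import Rotation as R
def band(w,z0,z1,c,hx,hy):
    P=cloud(w).reshape(-1,3); ok=w['depth'].ravel()>0
    q=P[ok&(P[:,2]>z0)&(P[:,2]<z1)&(np.abs(P[:,0]-c[0])<hx)&(np.abs(P[:,1]-c[1])<hy)]
    if len(q)<5: print('few',len(q)); return q
    m,v=cv2.PCACompute(q[:,:2].astype(np.float32),None); a=np.degrees(np.arctan2(v[0,1],v[0,0]))
    t=(q[:,:2]-m)@v[0]; mid=m[0]+v[0]*(t.min()+t.max())/2
    print('n',len(q),'mid',mid.round(4),'z',q[:,2].mean().round(4),q[:,2].max().round(4),'len',np.ptp(t).round(4),'ang',a.round(1)); return q
def state():
    s=readout.get_state(); M=R.from_quat(s['ee_rot'],scalar_first=True).as_matrix()
    print('t',round(s['clock'],2),'pos',s['position'].round(4),'yawy',np.degrees(np.arctan2(M[1,1],M[0,1])).round(1),'zax',M[:,2].round(3),'F',s['contact_force'].round(1),'w',round(s['width'],4),'gf',round(s['gripper_force'],1),'q',s['qpos'].round(2))
E
python3 - <<'E'
from m import *
state(); w=grab('wrist','wrist2'); state()
band(w,.203,.225,(.508,.187),.05,.075)
band(w,.08,.105,(.4145,.2197),.012,.075)
s=load('scene0'); t=load('top0')
for i in(s,t): band(i,.203,.225,(.508,.187),.05,.075)
E
```

```text
t 1.65 pos [0.5071 0.1886 0.2912] yawy -13.6 zax [-0.001  0.    -1.   ] F [ 0.6 -0.8  0.2] w 0.0599 gf 0.0 q [0.23 0.2  1.47 0.   1.48 0.46]
t 1.7 pos [0.5072 0.1887 0.2914] yawy -13.6 zax [-0.  0. -1.] F [-0.1 -0.2 -0.3] w 0.0601 gf 0.0 q [0.23 0.2  1.47 0.   1.48 0.46]
n 2836 mid [0.5083 0.1897] z 0.2163 0.2194 len 0.1267 ang 74.3
n 2160 mid [0.4153 0.2213] z 0.0976 0.1012 len 0.1342 ang 84.1
n 230 mid [0.5099 0.1865] z 0.2154 0.2217 len 0.1259 ang 74.2
n 135 mid [0.5074 0.1891] z 0.2153 0.2224 len 0.1284 ang 74.4
```

{"fn": "send_rows", "kwargs": {"xyz": [[0.001,0,-0.02],[0,0,-0.02],[0,0,-0.02],[0,0,-0.02],[0,0,-0.017],[0,0,0],[0,0,0],[0,0,0]], "delta_rot": [[0,0,-2.1],[0,0,0],[0,0,0],[0,0,0],[0,0,0],[0,0,0],[0,0,0],[0,0,0]], "gripper": 0.05}}

```text
clock: 2.5
position: [0.5096, 0.1884, 0.1956]
ee_rot: [0.0, 0.797, 0.604, 0.001]
contact_force: [-0.7, -0.4, -0.7]
width: 0.0497
gripper_force: 0.0
```

{"fn": "send_rows", "kwargs": {"xyz": [[0,0,0],[0,0,0],[0,0,0],[0,0,0],[0,0,0],[0,0,0],[0,0,0],[0,0,0]], "delta_rot": [[0,0,0],[0,0,0],[0,0,0],[0,0,0],[0,0,0],[0,0,0],[0,0,0],[0,0,0]], "gripper": 0.0, "force": 40}}

```text
clock: 3.3
position: [0.509, 0.1879, 0.1948]
ee_rot: [-0.0, 0.797, 0.603, 0.0]
contact_force: [-1.5, 0.9, 5.7]
width: 0.0064
gripper_force: 39.2
```

{"fn": "send_rows", "kwargs": {"xyz": [[0,0,0.005],[0,0,0.01],[0,0,0.012],[0,0,0.012],[0,0,0.012],[0,0,0.01],[0,0,0.006],[0,0,0],[0,0,0],[0,0,0]], "delta_rot": [[0,0,0],[0,0,0],[0,0,0],[0,0,0],[0,0,0],[0,0,0],[0,0,0],[0,0,0],[0,0,0],[0,0,0]]}}

```text
clock: 4.3
position: [0.5086, 0.1877, 0.2607]
ee_rot: [-0.0, 0.797, 0.603, -0.001]
contact_force: [-0.9, -0.1, -3.2]
width: 0.0062
gripper_force: 39.1
```

```bash
python3 - <<'E'
from m import *
state(); a=grab('scene','scene1'); state()
cv2.imwrite('pics/s1c.png',cv2.resize(cv2.imread('pics/scene1.png')[130:290,330:510],(720,560),interpolation=cv2.INTER_CUBIC))
E
```

```text
t 4.3 pos [0.5086 0.1877 0.2607] yawy -15.8 zax [-0.001 -0.    -1.   ] F [-0.9 -0.1 -3.2] w 0.0062 gf 39.1 q [ 0.23  0.21  1.52 -0.    1.41  0.5 ]
t 4.35 pos [0.5087 0.1877 0.2607] yawy -15.8 zax [-0.001 -0.    -1.   ] F [ 0.  -0.6 -2.4] w 0.0061 gf 39.1 q [ 0.23  0.21  1.52 -0.    1.41  0.5 ]
```

View pics/s1c.png

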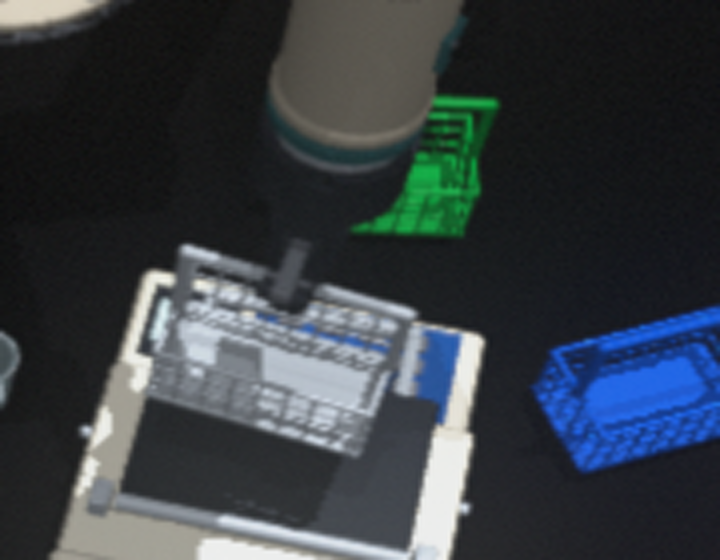

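The basket hangs level from the gripper, lifted clear of the cover. The green and blue ones are untouched. Now I'll carry it to a point in front of the prongs.

{"fn": "send_rows", "kwargs": {"xyz": [[-0.0015,-0.005,0],[-0.003,-0.01,0],[-0.005,-0.015,0],[-0.0065,-0.02,0],[-0.008,-0.025,0],[-0.008,-0.025,0],[-0.008,-0.025,0],[-0.008,-0.025,0],[-0.008,-0.025,0],[-0.008,-0.025,0]], "delta_rot": [[0,0,0.2],[0,0,0.2],[0,0,0.2],[0,0,0.2],[0,0,0.2],[0,0,0.2],[0,0,0.2],[0,0,0.2],[0,0,0.2],[0,0,0.2]]}}

```text
clock: 5.35
position: [0.4436, -0.0141, 0.2614]
ee_rot: [0.0, 0.787, 0.617, -0.0]
contact_force: [-0.3, -0.2, -1.6]
width: 0.0065
gripper_force: 39.0
```

{"fn": "send_rows", "kwargs": {"xyz": [[-0.008,-0.025,0],[-0.008,-0.025,0],[-0.008,-0.025,0],[-0.008,-0.025,0],[-0.008,-0.025,0],[-0.008,-0.025,0],[-0.0065,-0.02,0],[-0.005,-0.015,0],[-0.003,-0.01,0],[-0.0015,-0.005,0],[0,0,0],[0,0,0]], "delta_rot": [[0,0,0.2],[0,0,0.2],[0,0,0.2],[0,0,0.2],[0,0,0.2],[0,0,0.2],[0,0,0.2],[0,0,0.2],[0,0,0.2],[0,0,0.2],[0,0,0],[0,0,0]]}}

```text
clock: 6.55
position: [0.381, -0.2117, 0.2613]
ee_rot: [-0.0, 0.776, 0.631, 0.0]
contact_force: [0.1, -0.9, -2.5]
width: 0.0062
gripper_force: 39.0
```

{"fn": "send_rows", "kwargs": {"xyz": [[0,0,-0.005],[0,0,-0.01],[0,0,-0.015],[0,0,-0.015],[0,0,-0.015],[0,0,-0.012],[0,0,-0.006],[0,0,0],[0,0,0],[0,0,0]], "delta_rot": [[0,0,0],[0,0,0],[0,0,0],[0,0,0],[0,0,0],[0,0,0],[0,0,0],[0,0,0],[0,0,0],[0,0,0]]}}

```text
clock: 7.55
position: [0.3815, -0.2125, 0.1839]
ee_rot: [0.001, 0.776, 0.631, 0.0]
contact_force: [-0.1, 0.9, -1.9]
width: 0.0065
gripper_force: 39.0
```

```bash
python3 - <<'E'
from m import *
state(); a=grab('scene','scene2'); w=grab('wrist','wrist3'); t=grab('top','top2')
for n,i in(('s',a),('t',t),('w',w)):
    print(n); band(i,.152,.175,(.56,-.25),.025,.06)   # crossbar
    band(i,.15,.19,(.505,-.205),.045,.03) ; band(i,.15,.19,(.495,-.272),.045,.025)
    band(i,.19,.22,(.38,-.212),.05,.075)
c=np.hstack([cv2.resize(cv2.imread('pics/scene2.png')[130:310,130:310],(400,400)),cv2.resize(cv2.imread('pics/wrist3.png'),(400,400))])
cv2.imwrite('pics/s2c.png',c)
E
```

```text
t 7.55 pos [ 0.3815 -0.2125  0.1839] yawy -11.8 zax [ 0.001 -0.001 -1.   ] F [-0.1  0.9 -1.9] w 0.0065 gf 39.0 q [-0.67  0.1   1.86  0.    1.18 -0.46]
s
n 256 mid [ 0.5599 -0.2475] z 0.165 0.1733 len 0.084 ang 84.9
n 119 mid [ 0.5113 -0.2003] z 0.1653 0.1792 len 0.0754 ang -14.8
n 129 mid [ 0.4978 -0.2718] z 0.1651 0.1788 len 0.0844 ang -14.0
n 185 mid [ 0.3868 -0.2138] z 0.2049 0.2197 len 0.1274 ang 80.0
t
n 173 mid [ 0.5558 -0.2447] z 0.1638 0.1721 len 0.0853 ang 83.3
n 77 mid [ 0.5108 -0.1967] z 0.1638 0.179 len 0.0791 ang -13.9
n 47 mid [ 0.5164 -0.2725] z 0.1626 0.1699 len 0.0452 ang -14.5
n 41 mid [ 0.3907 -0.1644] z 0.2043 0.2092 len 0.0366 ang 79.5
w
few 0
n 2274 mid [ 0.4995 -0.1954] z 0.1657 0.1778 len 0.0579 ang -14.4
n 2663 mid [ 0.4928 -0.2668] z 0.1649 0.1781 len 0.0781 ang -14.3
n 8887 mid [ 0.3848 -0.1992] z 0.2059 0.22 len 0.1029 ang 78.2
```

View pics/s2c.png

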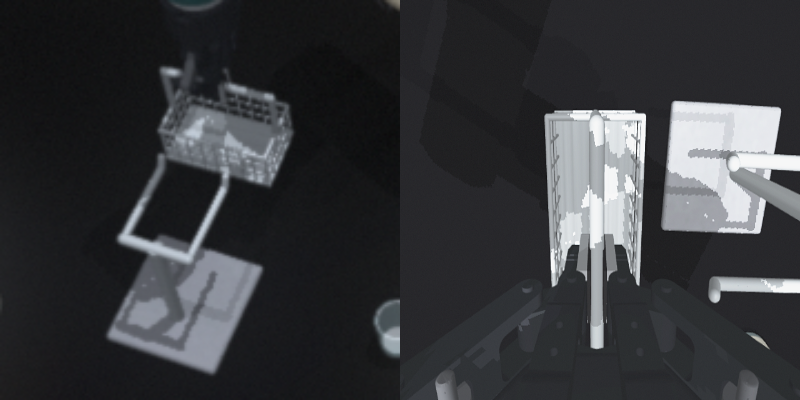

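The left panel (scene) shows the basket level in front of the prong tips. In the wrist view the prong tips are at about (735,160) and (715,290). All three views give a prong yaw of about -14.2° and a centreline 9 mm to the left of the handle. I'll correct that and slide in.

{"fn": "send_rows", "kwargs": {"xyz": [[0.001,0.004,-0.002],[0.0015,0.005,-0.001],[0,0,0],[0,0,0]], "delta_rot": [[0,0,-1.2],[0,0,-1.2],[0,0,0],[0,0,0]]}}

```text
clock: 8.1
position: [0.3836, -0.2031, 0.1804]
ee_rot: [0.0, 0.789, 0.615, -0.0]
contact_force: [0.1, -0.6, -1.5]
width: 0.0064
gripper_force: 39.0
```

{"fn": "send_rows", "kwargs": {"xyz": [[0.006,-0.0015,0],[0.0105,-0.0027,0],[0.0145,-0.0037,0],[0.0145,-0.0037,0],[0.0145,-0.0037,0],[0,0,0],[0,0,0]], "delta_rot": [[0,0,0],[0,0,0],[0,0,0],[0,0,0],[0,0,0],[0,0,0],[0,0,0]]}}

```text
clock: 8.8
position: [0.4436, -0.2184, 0.1799]
ee_rot: [-0.001, 0.789, 0.615, -0.0]
contact_force: [-0.8, 0.2, -2.9]
width: 0.0064
gripper_force: 39.1
```

```bash
python3 - <<'E'
from m import *
state(); w=grab('wrist','wrist4'); a=grab('scene','scene3')
u=np.array([.9694,-.2453]);n=np.array([.2453,.9694])
P=cloud(w).reshape(-1,3);P=P[(w['depth'].ravel()>0)&(P[:,2]>.15)&(P[:,2]<.185)]
U=P[:,:2]@u;N=P[:,:2]@n
for lo,hi in((-.078,-.055),(-.15,-.127)):
    m=(N>lo)&(N<hi)&(U>.45)&(U<.62); print(m.sum(),'N',np.median(N[m]).round(4),'U',U[m].min().round(4),U[m].max().round(4))
print('tcp U,N',readout.get_state()['position'][:2]@np.c_[u,n])
cv2.imwrite('pics/s3c.png',np.hstack([cv2.resize(cv2.imread('pics/scene3.png')[130:310,130:310],(400,400)),cv2.resize(cv2.imread('pics/wrist4.png'),(400,400))]))
E
```

```text
t 8.8 pos [ 0.4436 -0.2184  0.1799] yawy -14.1 zax [-0.002  0.001 -1.   ] F [-0.8  0.2 -2.9] w 0.0064 gf 39.1 q [-0.6   0.19  1.75 -0.    1.2  -0.35]
5365 N -0.0669 U 0.504 0.6088
2348 N -0.1363 U 0.5505 0.6097
tcp U,N [ 0.48281961 -0.10280911]
```

View pics/s3c.png

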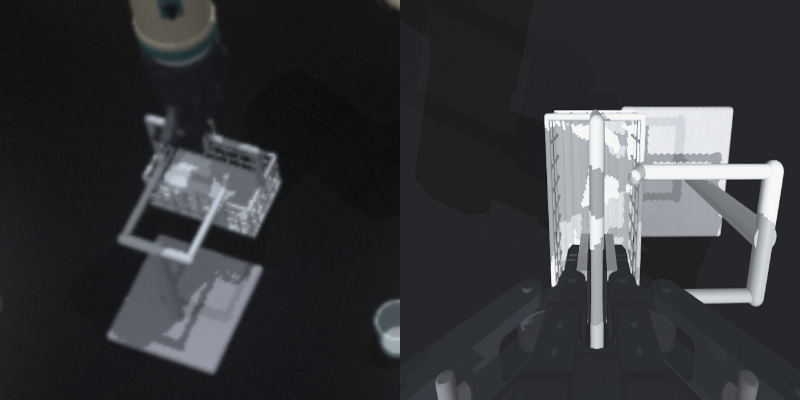

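The prongs are at N -0.067 and -0.136, the gripper at -0.103, so it is centred. The prongs run above the basket rim and below the bar. Remaining advance is 67 mm.

{"fn": "send_rows", "kwargs": {"xyz": [[0.006,-0.0015,0],[0.01,-0.0024,0],[0.011,-0.0028,0],[0.012,-0.003,0],[0.011,-0.0028,0],[0.009,-0.0023,0],[0.0065,-0.0016,0],[0,0,0],[0,0,0],[0,0,0]], "delta_rot": [[0,0,0],[0,0,0],[0,0,0],[0,0,0],[0,0,0],[0,0,0],[0,0,0],[0,0,0],[0,0,0],[0,0,0]]}}

```text
clock: 9.9
position: [0.5085, -0.2347, 0.1803]
ee_rot: [-0.0, 0.789, 0.614, -0.0]
contact_force: [-0.1, -0.1, -2.4]
width: 0.0062
gripper_force: 39.1
```

{"fn": "send_rows", "kwargs": {"xyz": [[0,0,-0.005],[0,0,-0.005],[0,0,-0.005],[0,0,-0.004],[0,0,-0.004],[0,0,-0.002],[0,0,0],[0,0,0]], "delta_rot": [[0,0,0],[0,0,0],[0,0,0],[0,0,0],[0,0,0],[0,0,0],[0,0,0],[0,0,0]]}}

```text
clock: 10.7
position: [0.5092, -0.235, 0.1554]
ee_rot: [0.0, 0.789, 0.615, 0.0]
contact_force: [-0.2, -0.3, -2.4]
width: 0.0063
gripper_force: 39.1
```

{"fn": "send_rows", "kwargs": {"xyz": [[0,0,-0.002],[0,0,-0.001],[0,0,-0.001],[0,0,0],[0,0,0]], "delta_rot": [[0,0,0],[0,0,0],[0,0,0],[0,0,0],[0,0,0]]}}

```text
clock: 11.2
position: [0.5091, -0.2349, 0.1513]
ee_rot: [0.0, 0.789, 0.615, 0.0]
contact_force: [-0.6, 0.2, -2.8]
width: 0.0066
gripper_force: 39.1
```

{"fn": "send_rows", "kwargs": {"xyz": [[0,0,-0.001],[0,0,-0.001],[0,0,0],[0,0,0]], "delta_rot": [[0,0,0],[0,0,0],[0,0,0],[0,0,0]]}}

```text
clock: 11.6
position: [0.5092, -0.235, 0.1496]
ee_rot: [0.0, 0.789, 0.615, 0.0]
contact_force: [-0.3, 0.0, 0.9]
width: 0.0063
gripper_force: 39.3
```

{"fn": "send_rows", "kwargs": {"xyz": [[0,0,0],[0,0,0],[0,0,0],[0,0,0],[0,0,0]], "delta_rot": [[0,0,0],[0,0,0],[0,0,0],[0,0,0],[0,0,0]], "gripper": 0.014}}

```text
clock: 12.1
position: [0.5091, -0.2349, 0.1493]
ee_rot: [0.0, 0.789, 0.615, 0.0]
contact_force: [-0.5, -0.5, -0.5]
width: 0.0138
gripper_force: 0.0
```

{"fn": "send_rows", "kwargs": {"xyz": [[0,0,0],[0,0,0],[0,0,0],[0,0,0],[0,0,0],[0,0,0]], "delta_rot": [[0,0,0],[0,0,0],[0,0,0],[0,0,0],[0,0,0],[0,0,0]], "gripper": 0.04}}

```text
clock: 12.7
position: [0.5091, -0.2349, 0.1493]
ee_rot: [0.0, 0.789, 0.615, -0.0]
contact_force: [-1.1, 0.3, 0.5]
width: 0.0403
gripper_force: 0.0
```

```bash
python3 - <<'E'
from m import *
state(); a=grab('scene','scene4'); w=grab('wrist','wrist5')
for i in (a,w): band(i,.163,.176,(.507,-.235),.012,.075)
cv2.imwrite('pics/s4c.png',np.hstack([cv2.resize(cv2.imread('pics/scene4.png')[150:310,150:310],(400,400)),cv2.resize(cv2.imread('pics/wrist5.png'),(400,400))]))
E
```

```text
t 12.7 pos [ 0.5091 -0.2349  0.1493] yawy -14.2 zax [ 0. -0. -1.] F [-1.1  0.3  0.5] w 0.0403 gf 0.0 q [-0.56  0.31  1.67 -0.    1.16 -0.31]
n 84 mid [ 0.5074 -0.2451] z 0.1699 0.1754 len 0.1031 ang 82.8
n 6048 mid [ 0.5094 -0.2292] z 0.1696 0.1743 len 0.0957 ang 86.2
```

View pics/s4c.png

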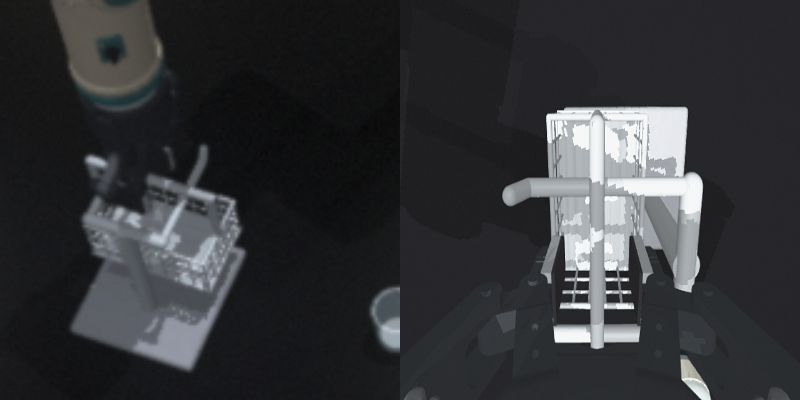

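The basket hangs by its handle on both prongs, level, at wrist px (560–690,187) and the near prong, and the fingers are free. I'll rise and go to above the cover bar.

{"fn": "send_rows", "kwargs": {"xyz": [[0,0,0.005],[0,0,0.015],[0,0,0.025],[0,0,0.03],[0,0,0.03],[0,0,0.025],[0,0,0]], "delta_rot": [[0,0,0],[0,0,0],[0,0,0],[0,0,0],[0,0,0],[0,0,0],[0,0,0]]}}

```text
clock: 13.5
position: [0.5109, -0.236, 0.2837]
ee_rot: [0.004, 0.789, 0.615, 0.002]
contact_force: [0.2, -0.4, 0.0]
width: 0.04
gripper_force: 0.0
```

{"fn": "send_rows", "kwargs": {"xyz": [[-0.008,0.038,0],[-0.008,0.038,0],[-0.008,0.038,0],[-0.008,0.038,0],[-0.008,0.038,0],[-0.008,0.038,0],[-0.008,0.038,0],[-0.008,0.038,0],[-0.008,0.038,0],[-0.008,0.038,0],[-0.008,0.038,0],[-0.006,0.037,0]], "delta_rot": [[0,0,0.5],[0,0,0.5],[0,0,0.5],[0,0,0.5],[0,0,0.5],[0,0,0.5],[0,0,0.5],[0,0,0.5],[0,0,0.5],[0,0,0.5],[0,0,0.7],[0,0,0.5]]}}

```text
clock: 14.7
position: [0.4138, 0.2214, 0.2785]
ee_rot: [-0.0, 0.754, 0.657, -0.001]
contact_force: [0.6, 0.8, -1.1]
width: 0.0405
gripper_force: 0.0
```

{"fn": "send_rows", "kwargs": {"xyz": [[0,0,-0.02],[0,0,-0.03],[0,0,-0.02],[0,0,0],[0,0,0],[0,0,0]], "delta_rot": [[0,0,0],[0,0,0],[0,0,0],[0,0,0],[0,0,0],[0,0,0]]}}

```text
clock: 15.3
position: [0.4158, 0.2202, 0.2103]
ee_rot: [0.0, 0.755, 0.656, 0.001]
contact_force: [0.5, -0.6, 1.0]
width: 0.0399
gripper_force: 0.0
```

```bash
python3 - <<'E'
from m import *
state(); w=grab('wrist','wrist6');a=grab('scene','scene5');t=grab('top','top5')
band(w,.088,.105,(.415,.22),.016,.08)
# hinge rod/plate: cover plane points
for n,i in(('w',w),('s',a),('t',t)):
    P=cloud(i).reshape(-1,3);ok=(i['depth'].ravel()>0)
    r=i['color'].reshape(-1,3).astype(int)
    m=ok&(P[:,2]>.09)&(P[:,2]<.105)&(r.max(1)<90)&(P[:,0]>.42)&(P[:,0]<.62)&(P[:,1]>.08)&(P[:,1]<.33)
    q=P[m]; print(n,m.sum()); 
    if m.sum()>50: print(cv2.minAreaRect(q[:,:2].astype(np.float32)),q[:,2].mean())
    band(i,.100,.125,(.583,.1955),.03,.11)
for nm,i in(('s',a),('t',t)): band(i,.163,.18,(.507,-.235),.012,.075); band(i,.1,.125,(.507,-.235),.06,.08)
E
```

```text
t 15.3 pos [0.4158 0.2202 0.2103] yawy -8.0 zax [ 0.002  0.001 -1.   ] F [ 0.5 -0.6  1. ] w 0.0399 gf 0.0 q [ 0.34  0.13  1.75 -0.    1.26  0.48]
n 3847 mid [0.4148 0.2213] z 0.0978 0.1013 len 0.1335 ang 84.5
w 40079
((0.49985015392303467, 0.2136094868183136), (0.19372957944869995, 0.16946235299110413), 76.89765167236328) 0.09822393863901333
n 1262 mid [0.579  0.1949] z 0.1013 0.1038 len 0.2001 ang 80.9
s 3036
((0.5195249915122986, 0.2021722048521042), (0.167504221200943, 0.1158827617764473), 80.4783935546875) 0.09845478621092513
n 348 mid [0.5732 0.1936] z 0.1017 0.1071 len 0.1982 ang 83.0
t 1654
((0.5042842626571655, 0.2095702588558197), (0.17134952545166016, 0.14735645055770874), 81.00204467773438) 0.09746587046413764
n 145 mid [0.5708 0.1958] z 0.1017 0.1067 len 0.1998 ang 83.2
n 164 mid [ 0.508  -0.2453] z 0.1705 0.1774 len 0.1018 ang 82.5
n 178 mid [ 0.5344 -0.2303] z 0.1091 0.1247 len 0.139 ang 102.9
n 109 mid [ 0.5072 -0.2365] z 0.1702 0.1784 len 0.1142 ang 80.5
n 169 mid [ 0.5123 -0.2322] z 0.1077 0.125 len 0.127 ang 74.6
```

{"fn": "send_rows", "kwargs": {"xyz": [[-0.001,0,-0.01],[0,0,-0.02],[0,0,-0.025],[0,0,-0.025],[0,0,-0.025],[0,0,-0.02],[0,0,-0.011],[0,0,0],[0,0,0]], "delta_rot": [[0,0,-0.8],[0,0,0],[0,0,0],[0,0,0],[0,0,0],[0,0,0],[0,0,0],[0,0,0],[0,0,0]]}}

```text
clock: 16.35
position: [0.4145, 0.2202, 0.0737]
ee_rot: [0.0, 0.759, 0.651, 0.0]
contact_force: [0.2, -0.2, -0.1]
width: 0.0401
gripper_force: 0.0
```

{"fn": "send_rows", "kwargs": {"xyz": [[0,0,0],[0,0,0],[0,0,0],[0,0,0],[0,0,0],[0,0,0],[0,0,0]], "delta_rot": [[0,0,0],[0,0,0],[0,0,0],[0,0,0],[0,0,0],[0,0,0],[0,0,0]], "gripper": 0.0, "force": 30}}

```text
clock: 17.05
position: [0.4118, 0.2206, 0.0742]
ee_rot: [-0.002, 0.76, 0.65, -0.001]
contact_force: [-5.5, 2.8, 5.5]
width: 0.0108
gripper_force: 29.2
```

```bash
python3 - <<'E'
from m import *
state()
E
```

```text
t 17.05 pos [0.4118 0.2206 0.0742] yawy -8.8 zax [-0.003  0.001 -1.   ] F [-5.5  2.8  5.5] w 0.0108 gf 29.2 q [0.34 0.27 1.96 0.   0.92 0.49]
```

```bash
python3 - <<'E'
import numpy as np
th=np.radians(np.arange(0,85,4)); u=np.array([.9882,-.153])
p=np.c_[-.17*np.cos(th)[:,None]*u,.17*np.sin(th)]
print(np.diff(p,axis=0).round(4).tolist())
E
```

```text
[[0.0004, -0.0001, 0.0119], [0.0012, -0.0002, 0.0118], [0.002, -0.0003, 0.0117], [0.0028, -0.0004, 0.0115], [0.0036, -0.0006, 0.0113], [0.0044, -0.0007, 0.011], [0.0051, -0.0008, 0.0107], [0.0059, -0.0009, 0.0103], [0.0066, -0.001, 0.0098], [0.0072, -0.0011, 0.0094], [0.0078, -0.0012, 0.0088], [0.0084, -0.0013, 0.0082], [0.009, -0.0014, 0.0076], [0.0095, -0.0015, 0.007], [0.0099, -0.0015, 0.0063], [0.0104, -0.0016, 0.0056], [0.0107, -0.0017, 0.0048], [0.011, -0.0017, 0.0041], [0.0113, -0.0017, 0.0033], [0.0115, -0.0018, 0.0025], [0.0116, -0.0018, 0.0017]]
```

{"fn": "send_rows", "kwargs": {"xyz": [[-0.0015,0.0005,0],[-0.0015,0,0],[0,0,0],[0,0,0]], "delta_rot": [[0,0,0],[0,0,0],[0,0,0],[0,0,0]]}}

```text
clock: 17.45
position: [0.4118, 0.2207, 0.0741]
ee_rot: [0.0, 0.759, 0.651, 0.001]
contact_force: [-1.4, -0.8, 6.6]
width: 0.0108
gripper_force: 29.6
```

{"fn": "send_rows", "kwargs": {"xyz": [[0.0004,-0.0001,0.0119],[0.0012,-0.0002,0.0118],[0.002,-0.0003,0.0117],[0.0028,-0.0004,0.0115],[0.0036,-0.0006,0.0113],[0.0044,-0.0007,0.011],[0.0051,-0.0008,0.0107],[0,0,0],[0,0,0]], "delta_rot": [[0,0,0],[0,0,0],[0,0,0],[0,0,0],[0,0,0],[0,0,0],[0,0,0],[0,0,0],[0,0,0]]}}

```text
clock: 18.35
position: [0.4297, 0.2177, 0.1531]
ee_rot: [-0.001, 0.759, 0.651, -0.0]
contact_force: [-4.7, 1.8, -0.8]
width: 0.0109
gripper_force: 29.5
```

```bash
python3 - <<'E'
from m import *
state()
E
```

```text
t 18.35 pos [0.4297 0.2177 0.1531] yawy -8.8 zax [-0.002  0.001 -1.   ] F [-4.7  1.8 -0.8] w 0.0109 gf 29.5 q [0.32 0.2  1.82 0.   1.12 0.48]
```

{"fn": "send_rows", "kwargs": {"xyz": [[0.0055,-0.0008,0.0103],[0.0064,-0.001,0.0098],[0.0072,-0.0011,0.0094],[0.0078,-0.0012,0.0088],[0.0084,-0.0013,0.0082],[0.009,-0.0014,0.0076],[0.0095,-0.0015,0.007],[0,0,0],[0,0,0],[0,0,0]], "delta_rot": [[0,0,0],[0,0,0],[0,0,0],[0,0,0],[0,0,0],[0,0,0],[0,0,0],[0,0,0],[0,0,0],[0,0,0]]}}

```text
clock: 19.35
position: [0.4831, 0.209, 0.2173]
ee_rot: [-0.0, 0.759, 0.651, -0.0]
contact_force: [-10.2, 1.0, 13.4]
width: 0.0107
gripper_force: 30.7
```

{"fn": "send_rows", "kwargs": {"xyz": [[0.0099,-0.0015,0.0063],[0.0104,-0.0016,0.0056],[0.0107,-0.0017,0.0048],[0.011,-0.0017,0.0041],[0.0113,-0.0017,0.0033],[0,0,0],[0,0,0],[0,0,0]], "delta_rot": [[0,0,0],[0,0,0],[0,0,0],[0,0,0],[0,0,0],[0,0,0],[0,0,0],[0,0,0]]}}

```text
clock: 20.15
position: [0.5395, 0.1997, 0.2414]
ee_rot: [0.002, 0.759, 0.651, 0.001]
contact_force: [-3.2, -1.4, 7.4]
width: 0.0108
gripper_force: 31.5
```

```bash
cat >> m.py <<'E'
def plate(i,c=(.58,.1945),yaw=-8.8):
    """angle of the standing plate from depth points, in hinge frame"""
    u=np.array([np.cos(np.radians(yaw)),np.sin(np.radians(yaw))]);n=np.array([-u[1],u[0]])
    P=cloud(i).reshape(-1,3);ok=i['depth'].ravel()>0
    X=(P[:,:2]-c)@u;Y=(P[:,:2]-c)@n;Z=P[:,2]-.0925
    m=ok&(np.abs(X)<.08)&(np.abs(Y)<.08)&(Z>.025)&(Z<.112)
    if m.sum()<30: print('few',m.sum()); return
    X,Z,Y=X[m],Z[m],Y[m]
    for _ in range(4):
        k=np.polyfit(Z,X,1); r=X-np.polyval(k,Z); g=np.abs(r)<max(.004,1.5*r.std()); X,Z,Y=X[g],Z[g],Y[g]
    print('plate n',len(X),'x at hinge',k[1].round(4),'theta',(90+np.degrees(np.arctan(k[0]))).round(2),'rms',r.std().round(4),'yslope',np.degrees(np.arctan(np.polyfit(Y,X,1)[0])).round(2))
E
python3 - <<'E'
from m import *
state(); a=grab('scene','scene7');t=grab('top','top7');w=grab('wrist','wrist7')
for i in (a,t,w): plate(i)
E
```

```text
t 20.15 pos [0.5395 0.1997 0.2414] yawy -8.8 zax [ 0.005 -0.002 -1.   ] F [-3.2 -1.4  7.4] w 0.0108 gf 31.5 q [ 0.24  0.27  1.49 -0.    1.38  0.39]
plate n 1855 x at hinge 0.0071 theta 75.86 rms 0.0019 yslope 0.94
plate n 214 x at hinge 0.1072 theta 38.98 rms 0.0066 yslope 7.98
plate n 7622 x at hinge 0.1103 theta 37.43 rms 0.0071 yslope -7.36
```

{"fn": "send_rows", "kwargs": {"xyz": [[0.0086,-0.0013,0.0029],[0.0087,-0.0013,0.0025],[0.0087,-0.0013,0.001],[0.0088,-0.0014,0.0005],[0,0,0],[0,0,0],[0,0,0],[0,0,0]], "delta_rot": [[0,0,0],[0,0,0],[0,0,0],[0,0,0],[0,0,0],[0,0,0],[0,0,0],[0,0,0]]}}

```text
clock: 21.1
position: [0.5744, 0.1941, 0.246]
ee_rot: [0.002, 0.759, 0.651, 0.0]
contact_force: [-2.0, -3.8, 6.2]
width: 0.0109
gripper_force: 31.4
```

```bash
python3 - <<'E'
from m import *
state(); a=grab('scene','scene8'); b=grab('scene','scene8b')
for i in (a,b): plate(i)
p=readout.get_state()['position']; print('x prime',p[:2]@[.9882,-.153])
E
```

```text
t 21.1 pos [0.5744 0.1941 0.246 ] yawy -8.8 zax [ 0.003 -0.003 -1.   ] F [-2.  -3.8  6.2] w 0.0109 gf 31.4 q [ 0.21  0.31  1.41 -0.    1.41  0.37]
plate n 1252 x at hinge 0.0934 theta 45.13 rms 0.0132 yslope -0.12
plate n 1247 x at hinge 0.0963 theta 44.49 rms 0.0127 yslope 0.57
x prime 0.5378698475685055
```

```bash
sed -i 's/np.abs(X)<.08/np.abs(X-.005)<.03/' m.py; python3 - <<'E'
from m import *
for i in (load('scene8'),load('scene8b')): plate(i)
a=load('scene8'); P=cloud(a).reshape(-1,3)
u=np.array([.9882,-.153]);n=np.array([.153,.9882])
X=(P[:,:2]-[.58,.1945])@u;Y=(P[:,:2]-[.58,.1945])@n;Z=P[:,2]-.0925
for z in np.arange(.02,.19,.01):
    m=(a['depth'].ravel()>0)&(np.abs(Z-z)<.005)&(np.abs(Y)<.05)&(np.abs(X)<.05)
    print(z.round(3),m.sum(),np.percentile(X[m],[10,50,90]).round(4) if m.sum() else '')
E
```

```text
plate n 1464 x at hinge 0.0065 theta 88.0 rms 0.0014 yslope 0.77
plate n 1462 x at hinge 0.0062 theta 88.22 rms 0.0014 yslope 0.83
0.02 98 [0.0042 0.0056 0.0071]
0.03 93 [0.0038 0.0055 0.007 ]
0.04 106 [0.003  0.0049 0.0068]
0.05 98 [0.0037 0.005  0.0065]
0.06 96 [0.0034 0.0045 0.006 ]
0.07 115 [0.0021 0.0038 0.0058]
0.08 107 [0.002  0.0038 0.0053]
0.09 113 [0.0016 0.0034 0.005 ]
0.1 114 [0.0011 0.003  0.0047]
0.11 111 [0.0008 0.0029 0.0046]
0.12 230 [-0.0054 -0.0004  0.0034]
0.13 7 [-0.0013  0.0006  0.0036]
0.14 0 
0.15 0 
0.16 3 [0.0124 0.0137 0.0138]
0.17 112 [-0.0076 -0.0004  0.0022]
0.18 109 [-0.0068 -0.0022  0.0016]
```

{"fn": "send_rows", "kwargs": {"xyz": [[0.0019,-0.0003,0.001],[0.0019,-0.0003,0.001],[0.0018,-0.0003,0],[0,0,0],[0,0,0],[0,0,0],[0,0,0],[0,0,0]], "delta_rot": [[0,0,0],[0,0,0],[0,0,0],[0,0,0],[0,0,0],[0,0,0],[0,0,0],[0,0,0]]}}

```text
clock: 22.0
position: [0.578, 0.1935, 0.2461]
ee_rot: [0.0, 0.759, 0.651, -0.002]
contact_force: [-1.6, -5.6, 0.7]
width: 0.0108
gripper_force: 30.9
```

```bash
python3 - <<'E'
from m import *
state(); T=[]
for k in range(4):
    plate(grab('scene','scene9%d'%k))
p=readout.get_state()['position']; print('x prime',p[:2]@[.9882,-.153]); state()
cv2.imwrite('pics/s9c.png',np.hstack([cv2.resize(cv2.imread('pics/scene90.png')[110:310,150:250],(300,600)),cv2.resize(cv2.imread('pics/scene90.png')[130:310,310:460],(500,600))]))
E
```

```text
t 22.0 pos [0.578  0.1935 0.2461] yawy -8.8 zax [-0.002 -0.003 -1.   ] F [-1.6 -5.6  0.7] w 0.0108 gf 30.9 q [ 0.21  0.32  1.4  -0.    1.42  0.36]
plate n 1408 x at hinge 0.0063 theta 89.42 rms 0.0014 yslope 0.82
plate n 1404 x at hinge 0.0063 theta 89.42 rms 0.0014 yslope 0.83
plate n 1409 x at hinge 0.0063 theta 89.35 rms 0.0014 yslope 0.77
plate n 1406 x at hinge 0.0064 theta 89.3 rms 0.0014 yslope 0.8
x prime 0.5416092106899388
t 22.2 pos [0.578  0.1935 0.2461] yawy -8.8 zax [-0.002 -0.003 -1.   ] F [-2.1 -4.8 -0. ] w 0.0103 gf 30.9 q [ 0.21  0.32  1.4  -0.    1.42  0.36]
```

View pics/s9c.png

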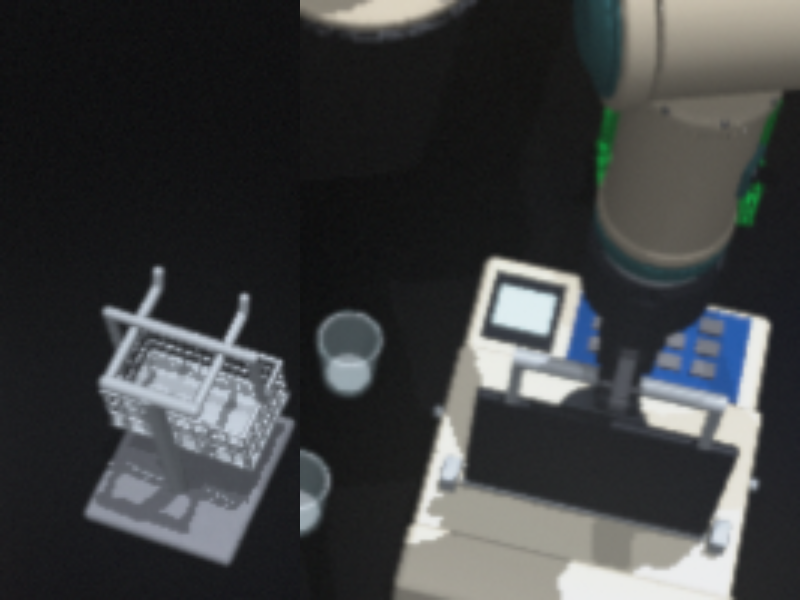

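The basket hangs level on both prongs (left panel). The cover stands nearly upright in the grip (right panel, bar at about (620,380)). It measures 89.4°, so one last small correction of about 2 mm.

{"fn": "send_rows", "kwargs": {"xyz": [[0.001,-0.001,0],[0.001,-0.001,0],[0,0,0],[0,0,0],[0,0,0],[0,0,0],[0,0,0],[0,0,0]], "delta_rot": [[0,0,0],[0,0,0],[0,0,0],[0,0,0],[0,0,0],[0,0,0],[0,0,0],[0,0,0]]}}

```text
clock: 23.0
position: [0.5796, 0.1932, 0.2464]
ee_rot: [-0.001, 0.759, 0.651, -0.0]
contact_force: [0.4, 1.6, -11.6]
width: 0.0109
gripper_force: 29.9
```

```bash
python3 - <<'E'
from m import *
state()
for k in range(3): plate(grab('scene','sceneA%d'%k))
p=readout.get_state()['position']; print('x prime',p[:2]@[.9882,-.153])
for x in ('sceneA0',): band(load(x),.163,.18,(.507,-.235),.012,.075)
E
```

```text
t 23.0 pos [0.5796 0.1932 0.2464] yawy -8.8 zax [-0.002  0.001 -1.   ] F [  0.4   1.6 -11.6] w 0.0109 gf 29.9 q [0.21 0.32 1.4  0.   1.42 0.36]
plate n 1396 x at hinge 0.0061 theta 90.03 rms 0.0013 yslope 0.78
plate n 1379 x at hinge 0.0064 theta 89.85 rms 0.0014 yslope 0.82
plate n 1380 x at hinge 0.0063 theta 89.91 rms 0.0014 yslope 0.8
x prime 0.543220867892256
n 171 mid [ 0.5078 -0.2452] z 0.1705 0.1781 len 0.1023 ang 84.1
```

{"fn": "send_rows", "kwargs": {"xyz": [[0,0,-0.001],[0,0,0],[0,0,0],[0,0,0],[0,0,0],[0,0,0],[0,0,0],[0,0,0]], "delta_rot": [[0,0,0],[0,0,0],[0,0,0],[0,0,0],[0,0,0],[0,0,0],[0,0,0],[0,0,0]]}}

```text
clock: 23.95
position: [0.5801, 0.1931, 0.2464]
ee_rot: [-0.0, 0.759, 0.651, 0.0]
contact_force: [-0.3, 4.5, -10.3]
width: 0.0107
gripper_force: 30.0
```

```bash
python3 - <<'E'
from m import *
state()
for k in range(3): plate(grab('scene','sceneB%d'%k))
state()
E
```

```text
t 23.95 pos [0.5801 0.1931 0.2464] yawy -8.8 zax [ 0.     0.001 -1.   ] F [ -0.3   4.5 -10.3] w 0.0107 gf 30.0 q [0.21 0.32 1.4  0.   1.42 0.36]
plate n 1376 x at hinge 0.0063 theta 90.11 rms 0.0014 yslope 0.85
plate n 1378 x at hinge 0.0061 theta 90.23 rms 0.0013 yslope 0.72
plate n 1381 x at hinge 0.0062 theta 90.13 rms 0.0014 yslope 0.78
t 24.1 pos [0.5801 0.1931 0.2464] yawy -8.8 zax [ 0.     0.001 -1.   ] F [-0.6  4.1 -9.1] w 0.0108 gf 30.0 q [0.21 0.32 1.4  0.   1.42 0.36]
```

The cover reads 90.1° and is steady with the bar gripped. The basket hangs free on both prongs. Handing in.

```bash
python3 -c "
from rig import order; print(order.sign_off())"
```

```text
the job is handed in; nothing more can be done
None
```

The basket is hanging level and free by its handle on both prongs, and the cover is upright at about 90°, held still by its bar in the gripper; I handed the job in at about 24 s on the robot's clock.

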